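# Shelve the single's tray and hover the record weight over its spindle

## Task

Slide the plywood tray, with the 7-inch record lying on it, fully home against the stop of the slotted holder. Then pick up the chrome record weight, lift it up over the top of the pegboard and bring it over the record, so that it hovers upright and still, centred on the tray's spindle with its underside about 10 mm above the spindle's tip, touching neither spindle nor record. Finish while still holding it there, do not lower it or let go, and leave the mug, the pegboard and the other things as they stand.

Things in the scene. Friction and masses are not known exactly. Their poses are not given: they have to be found in the camera images.
- tray_grip (a point): Centre of the tray's grip block, 36 mm above the shelf: dark wood, 24 mm wide (y), 30 mm long (x), top 55 mm above the shelf, on a 60 mm wide, 10 mm thick tab at the tray's trailing edge. The tray's x axis points from the block to the spindle, 115 mm ahead; z is up. The tray's leading edge is 215 mm ahead of the point.
- spindle_tip (a point): Tip of the steel stub spindle (7 mm diameter) fixed upright in the middle of the tray; 40 mm above the shelf, 24 mm above the record's top face. Same axes as the tray: x points towards its leading edge, z up.
- record: Black 7-inch record, 175 mm diameter, 3 mm thick, 0.05 kg, pale label, loose on the tray's pad with its 11 mm hole over the spindle. Origin at the centre of its underside, 13 mm above the shelf.
- holder_home (a point): Where the spindle tip is when the tray is fully home in the holder, 40 mm above the shelf. x is the direction in which the tray slides in, z up. The holder's end stop starts 100 mm beyond this point along x.
- holder: Slotted plywood tray holder fixed to the shelf; origin on the shelf under holder_home, same axes. Stop at x = 100 mm, 34 mm high. Side grooves from x = -15 mm to the stop, 216 mm between walls; lips above, 192 mm apart, 14.5 to 24.5 mm above the shelf, so the tray slides flat. Flares from x = -45 mm guide it in. The tray starts outside, lined up within 10 mm and 0.1 rad.
- weight_center (a point): Centre (28 mm above its underside) of the chrome record weight, a plain cylinder 56 mm diameter, 56 mm tall, 0.35 to 0.6 kg, bevelled top edge, 10 mm bore in its underside on the axis. It stands on the shelf beyond the pegboard from the holder; z is its axis, up.
- weight: The same chrome weight, origin at the centre of its underside.
- tray: Loose birch plywood tray lying flat on the shelf, plate 200 mm long (x) by 210 mm wide (y), 10 mm thick, 0.24 to 0.4 kg. Origin under its spindle, on the shelf; x points to its leading edge, the grip block is at -x.
- pegboard: Birch plywood pegboard fixed upright on the shelf between the holder and the weight: 260 mm long (its x), 12 mm thick (y), top 120 mm above the shelf, two feet 50 mm deep; steel hooks with a stylus brush and an aluminium headshell reach 25 mm out from its -y face. Origin on the shelf under its middle.
- mug: White ceramic mug, 80 mm diameter, 92 mm tall, handle at its +y. Bystander. Origin at the centre of its underside.
- cap: Grey plastic spindle cap, domed, 38 mm diameter, 19 mm tall, on the weight's side of the pegboard. Bystander. Origin at the centre of its underside.
- bottle: Amber glass bottle, 38 mm diameter, 100 mm tall. Bystander. Origin at the centre of its underside.
- brush: Record brush, dark wood block 90 x 40 x 30 mm. Bystander. Origin at the centre of its underside.
- case: Small black stylus case, 60 x 45 x 20 mm. Bystander. Origin at the centre of its underside.
- jar: Small glass jar, 60 mm diameter, 70 mm tall. Bystander. Origin at the centre of its underside.
Not all that is in view belongs to the job. What is shaped like the weight but green, pink or purple is not meant.

How it is judged:
On the way, in this order (a step that is already met when the one before it is completed fails the run):
1. the tray is fully home in the holder with the record on it (x of spindle_tip in the frame of holder_home above -0.006 m and y of spindle_tip in the frame of holder_home between -0.009 and 0.009 m and height (world z) of spindle_tip below 0.044 m and angle between spindle_tip's own z axis and vertical below 0.05 rad and horizontal distance between record and spindle_tip below 0.012 m and z of record in the frame of spindle_tip below -0.02 m), for 0.2 s.
2. the weight has been lifted to pass over the pegboard's top (height (world z) of weight above 0.12 m), for 0.05 s.
At the end, for the whole second after the job is handed in: The tray is within 6 mm of fully home and flat, with the record over its spindle; the weight, held by the fingers, hovers still and upright (within 0.12 rad), centred within 6 mm over the spindle, its underside 2 to 22 mm above the tip, touching neither tray nor record (all of step 1 and horizontal distance between weight_center and spindle_tip below 0.006 m and z of weight in the frame of spindle_tip between 0.002 and 0.022 m and angle between weight_center's own z axis and vertical below 0.12 rad and linear speed of weight below 0.02 m/s and contact force between weight and the fingers above 1 N and contact force between weight and tray below 0.05 N and contact force between weight and record below 0.05 N); the arm keeps its last pose, push and grip.
It fails at once if a bystander (mug, cap, bottle, brush, case or jar) is moved over 30 mm (distance of any of mug, cap, bottle, brush, case, jar from where it was at the start of the episode above 0.03 m).
It fails at once if the pegboard is knocked (over 8 N) (contact force between any of the arm, the fingers, weight, tray and pegboard above 8 N).
It fails at once if the weight is set on or knocked against the tray's spindle or the record (contact force between weight and tray above 1 N or contact force between weight and record above 1 N).
It fails at once if the record leaves its spindle (horizontal distance between record and spindle_tip above 0.02 m).
It also fails if it takes over 62 s, if anything falls off the work surface, if the arm or the gripper's body presses on something with over 40 N, if the wrist force passes 120 N, or if a joint passes its speed limit or range.

## Robot

A 6-joint arm with a two-finger parallel gripper is mounted at the origin on the work surface. World frame = base frame: x ahead of the robot, y to its left, z up, the work surface at z = 0. Lengths are in m, angles in rad, forces in N, time in s.
With the tool pointing down it reaches from about 0.4 to 0.825 m from the base axis. Payload 7 kg.
Tool frame: the origin (TCP) lies midway between the tips of the shut fingers; the grasp point (between the pads) lies 19 mm behind it (bot.grasp_offset is the distance from the TCP to the grasp point, in m); z points along the fingers, y is the direction in which the jaws open and shut (so a half turn about z gives the same grasp; the last joint's range is limited). The gripper opens to 88 mm and grips with 3 to 60 N. Pads are 19 mm wide; open, the fingers measure 130 mm over their backs; the gripper's body (78 mm by 193 mm) begins 47 mm behind the grasp point.
Start: joints at [-1.022, 0.359, 0.012, 0, -1.224, -0.288], TCP at [0.174, -0.652, 0.227] pointing down, gripper open.
Joint ranges: [-3.07, 3.07], [-1.43, 2.12], [-1.02, 1.25], [-3.03, 1.67], [-3.05, -0], [-3.03, 3.03]. Speed limits (rad/s): [2.39, 2.39, 3.01, 3.14, 3.14, 3.14].

## Interface

Orientations are given as a 3x3 rotation matrix whose columns are the frame's x, y, z axes.
In Python, from rig import bot gives the robot as it stands.
- The arm moves only by the shell command python3 -m creep 'ROWS' [OPENING] [FORCE]. ROWS is JSON, a list of rows, each an object of numbers: "x", "y", "z": the shift along the tool's x, y, z in m; "wx", "wy", "wz": the turn, a rotation vector about the tool's x, y, z in degrees. In form: [{"x": .., "y": .., "z": .., "wx": .., "wy": .., "wz": ..}, ...]. A call has 1 to 12 rows; each row is the pose to reach, as a shift and turn from the pose measured when the call began, along the tool's axes at that moment; what a row does not reach only later rows make up. A row lasts 1/12 s, in which the tool goes at most 41.7 mm and 7.16 degrees, less where a joint would pass 70% of its speed; a pose out of reach is approached as far as the arm can. A call with a gripper value outside its range is refused whole. OPENING is the finger opening in m, from 0 to 0.0876, set as the call begins (- or left out, the last holds). The fingers move at their own pace and stop on an object; FORCE is the grip in N (left out, the last holds). Time passes only in rows, so rows that repeat a pose let the fingers close. It gives the time, the measured TCP pose, the force and the opening at its end, in the units of the state.
- bot.state(): the state, without advancing time (a new reading comes with each control period).
- bot.grab_frame(name): name is "scene" or "top" or "wrist"; returns a dict with "pixels" (420x560x3 uint8, blue, green, red), "K" (3x3 intrinsics, pixels), "origin" and "attitude" of the camera in the world. Camera axes: x right, y up, looking along -z (the intrinsics and any distortion apply to the point x, -y, -z); pixel columns grow to the right and rows downward; lengths in m; the calibration is good to about 2 mm. The wrist camera is an equidistant fisheye: a pixel r from the principal point sees the ray r / f radians off the axis. A picture is of the moment at which its call begins. There is no depth.
- bot.hand_in(): hands the job in, once; it reports no verdict.
Trained networks look in a picture, given as the dict that the camera call returned (one of the last four; its "shot" number tells which), for a name from the list of things; names that differ only in an ending like _2 or _b are one class to them, and where a whole thing is asked for, a point or a joint stands for the part that bears it (a point fixed in the world has none). Each returns a list of dicts, best first, with "confidence" (0 to 1); they miss things now and then, are a little off and sometimes report something else, mostly with a low value. They report only what shows in the picture. A call takes as long as a camera call. They do not tell look-alikes from the thing itself.
- bot.search_frame(picture, query): "at" ([x, y, z] in m, in the coordinates of the camera as it stood for that picture, good to about 4 mm: the middle of the surface that is visible of it).
- bot.spot_point(picture, query): "at" ([x, y, z] in m, in the coordinates of the camera as it stood for that picture, good to about 4 mm: a listed point, or the origin of a listed thing).
The state is a dict: "time_s": time; "joints": joint angles; "joint_vel": joint speeds; "joint_efforts": joint torques, N m; "ee_pos": TCP position; "ee_rot": TCP orientation; "force": force on the tool from outside, world axes, zero at the start; "torque": the same for the moment, N m; "opening": finger opening in m.
Only numpy, scipy, OpenCV 4.12 (cv2) and the standard library are available. Lean on these libraries where they do the work, as an engineer would, in place of code of your own. Each camera call takes 0.05 s, during which the arm holds its last target. There are 200 camera calls.

## Working session

There is one attempt and no reset: what is moved stays moved. The work goes in short steps, Python scripts to look and compute and a shell command to move; the robot and the scene stay as the last step left them, time stands still between calls to the robot, and variables do not carry over. Pictures are saved under pics/ and viewed, about 8 in all and at most 12, crops included, and the job is handed in when it is done.

```bash
mkdir -p pics; cat > h.py <<'E'
from rig import bot
import numpy as np, cv2
def W(p,a): return np.array(p['origin'])+np.array(p['attitude'])@np.array(a)
def find(p,q,f='spot_point',n=3):
    for d in getattr(bot,f)(p,q)[:n]:
        w=W(p,d['at']); a=np.array(d['at']); K=np.array(p['K'])
        print(q,f[:5],round(d['confidence'],2),w.round(4),'px',(K[0,2]-K[0,0]*a[0]/a[2]).round(),(K[1,2]+K[1,1]*a[1]/a[2]).round())
def tool(delta):
    s=bot.state(); return np.array(s['ee_rot']).T@np.array(delta)
E
python3 - <<'E'
from h import *
s=bot.state(); print(s['time_s'],np.round(s['ee_pos'],4),np.round(s['ee_rot'],3).tolist(),s['force'])
ims=[]
for n in ['scene','top']:
    p=bot.grab_frame(n); cv2.imwrite(f'pics/{n}0.png',p['pixels']); print(n,p['origin'],np.round(p['attitude'],3).tolist(),p['K'],[k for k in p])
    for q in ['tray_grip','spindle_tip','holder_home','weight_center','pegboard','mug','cap','jar','bottle','brush','case']: find(p,q,n=2)
E
```

```text
0.0 [ 0.1739 -0.6517  0.2256] [[-0.966, -0.258, -0.001], [-0.258, 0.966, 0.002], [0.0, 0.002, -1.0]] [ 0.67079775 -0.17027294  0.6173958 ]
scene [ 1.14307517 -0.16192355  0.90060193] [[0.048, -0.823, 0.566], [0.999, 0.035, -0.034], [0.009, 0.567, 0.823]] [[531.15256935   0.         275.65490621]
 [  0.         531.15256935 208.61205992]
 [  0.           0.           1.        ]] ['pixels', 'K', 'origin', 'attitude', 'shot']
tray_grip spot_ 0.68 [0.5534 0.0062 0.0135] px 341.0 215.0
spindle_tip spot_ 0.94 [0.5482 0.0066 0.0439] px 343.0 204.0
spindle_tip spot_ 0.24 [ 0.537  -0.1064  0.0336] px 285.0 204.0
holder_home spot_ 0.46 [ 0.4341 -0.3227  0.0055] px 181.0 176.0
weight_center spot_ 0.95 [ 0.4326 -0.3254  0.0293] px 178.0 168.0
weight_center spot_ 0.93 [ 0.3394 -0.3992  0.0284] px 147.0 137.0
pegboard spot_ 0.8 [ 0.4994 -0.1986  0.0016] px 239.0 200.0
mug spot_ 0.86 [ 0.7933 -0.1382  0.0017] px 275.0 334.0
cap spot_ 0.53 [ 0.5737 -0.3152  0.0006] px 181.0 233.0
jar spot_ 0.71 [ 0.796   0.0913 -0.0025] px 404.0 331.0
bottle spot_ 0.57 [ 0.7332 -0.2843 -0.0052] px 194.0 307.0
bottl
[... 544 characters left out ...]
 0.5372 -0.1076  0.0365] px 265.0 217.0
tray_grip spot_ 0.42 [ 0.5027 -0.2005  0.0015] px 305.0 232.0
weight_center spot_ 0.95 [ 0.3076 -0.3076  0.0284] px 353.0 316.0
weight_center spot_ 0.78 [ 0.3075 -0.155   0.0266] px 287.0 317.0
pegboard spot_ 0.73 [ 0.5042 -0.2019 -0.002 ] px 305.0 232.0
mug spot_ 0.89 [ 0.7961 -0.1376 -0.0032] px 277.0 115.0
cap spot_ 0.47 [ 0.582  -0.3132 -0.0013] px 350.0 199.0
jar spot_ 0.76 [0.7977 0.091  0.0033] px 185.0 114.0
bottle spot_ 0.77 [ 0.7306 -0.2905 -0.0028] px 339.0 140.0
brush spot_ 0.98 [ 0.6033 -0.4704 -0.0025] px 414.0 190.0
brush spot_ 0.67 [ 5.029e-01 -2.011e-01 -5.000e-04] px 305.0 232.0
case spot_ 0.76 [ 0.4717 -0.4557 -0.0019] px 410.0 244.0
```

```bash
python3 -c "
import cv2,numpy as np
a=cv2.imread('pics/scene0.png');b=cv2.imread('pics/top0.png')
s=cv2.resize(a,(800,600));t=cv2.resize(b,(800,600));cv2.imwrite('pics/s1.png',s);cv2.imwrite('pics/t1.png',t)"
```

```text
(no output)
```

View pics/s1.png

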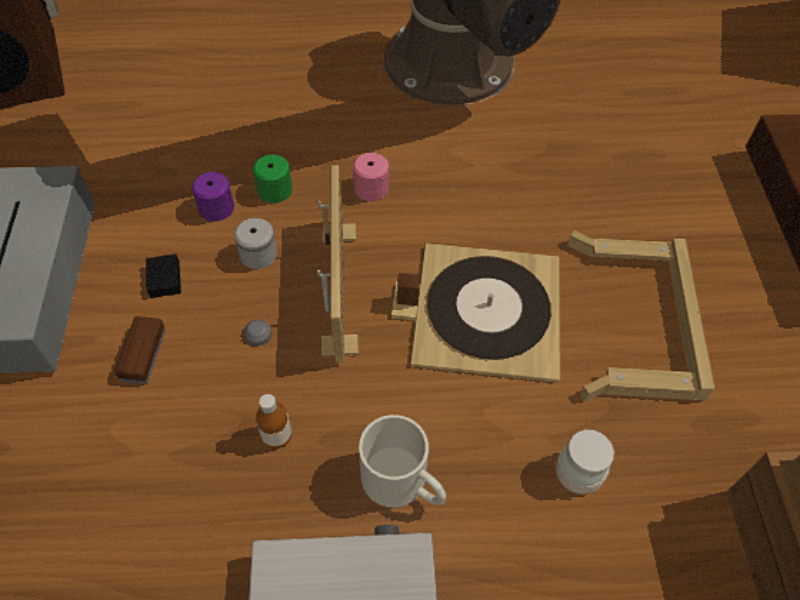

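View pics/t1.png

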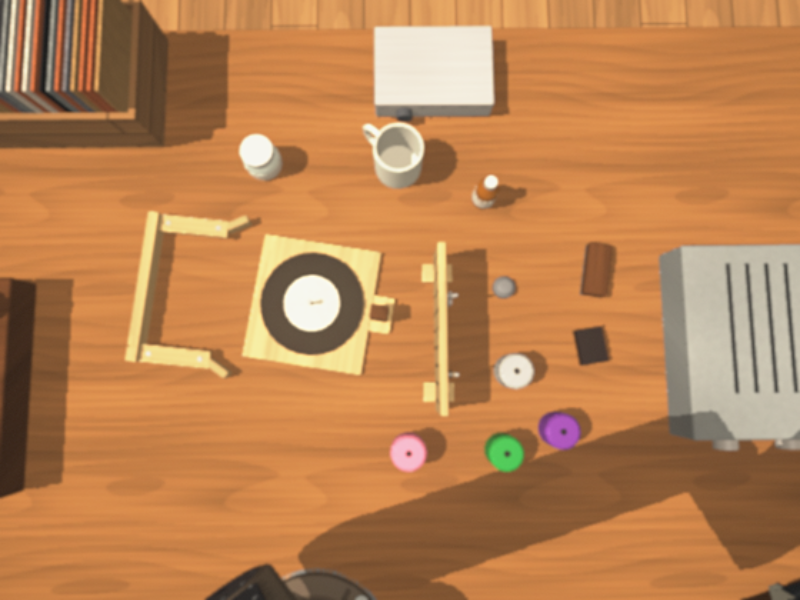

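Candidates for the weight, in the 800x600 scene view: chrome/grey at (256,243), green (273,178), purple (213,196) and pink (371,176). I choose the chrome one. The tray sits right of the pegboard with its spindle at about (490,302), and the holder is on the right with its opening facing the tray. Next is a close crop of the weight and the holder.

```bash
python3 - <<'E'
from h import *
s=bot.grab_frame('scene'); t=bot.grab_frame('top')
for p in (s,t):
    for q in ['holder','holder_home','tray','record','spindle_tip','tray_grip','weight']:
        find(p,q,n=2)
    find(p,'holder','search_frame',1)
cv2.imwrite('pics/s2.png',s['pixels']);cv2.imwrite('pics/t2.png',t['pixels'])
A=s['pixels']; B=t['pixels']
a=cv2.resize(A[150:290,385:510],None,fx=3.2,fy=3.2,interpolation=3)   # scene crop o(385,150)
b=cv2.resize(B[135:275,75:200],None,fx=3.2,fy=3.2,interpolation=3)
c=cv2.resize(A[100:200,125:225],None,fx=1.45,fy=1.45,interpolation=3)
o=np.zeros((600,800,3),np.uint8); o[:448,:400]=a;o[:448,400:]=b;o[450:595,:145]=c;cv2.imwrite('pics/c2.png',o)
E
```

```text
tray spot_ 0.68 [0.5519 0.0084 0.002 ] px 341.0 217.0
record spot_ 0.71 [0.5524 0.0084 0.0126] px 342.0 215.0
spindle_tip spot_ 0.97 [0.5541 0.0076 0.046 ] px 344.0 206.0
tray_grip spot_ 0.7 [ 0.5352 -0.1059  0.0329] px 285.0 204.0
tray_grip spot_ 0.31 [ 0.4746 -0.4536 -0.0005] px 117.0 195.0
weight spot_ 0.97 [ 0.4327 -0.3234  0.0042] px 181.0 176.0
weight spot_ 0.72 [ 3.102e-01 -1.481e-01  1.000e-04] px 261.0 132.0
holder searc 0.95 [0.628  0.2527 0.0271] px 473.0 238.0
record spot_ 0.92 [0.5551 0.0085 0.0115] px 217.0 211.0
tray_grip spot_ 0.57 [ 0.5363 -0.1072  0.0341] px 265.0 217.0
weight spot_ 0.71 [ 0.3124 -0.1588 -0.0048] px 288.0 313.0
weight spot_ 0.67 [ 4.396e-01 -3.227e-01  4.000e-04] px 356.0 258.0
holder searc 0.78 [0.581  0.2644 0.0227] px 109.0 200.0
```

View pics/c2.png

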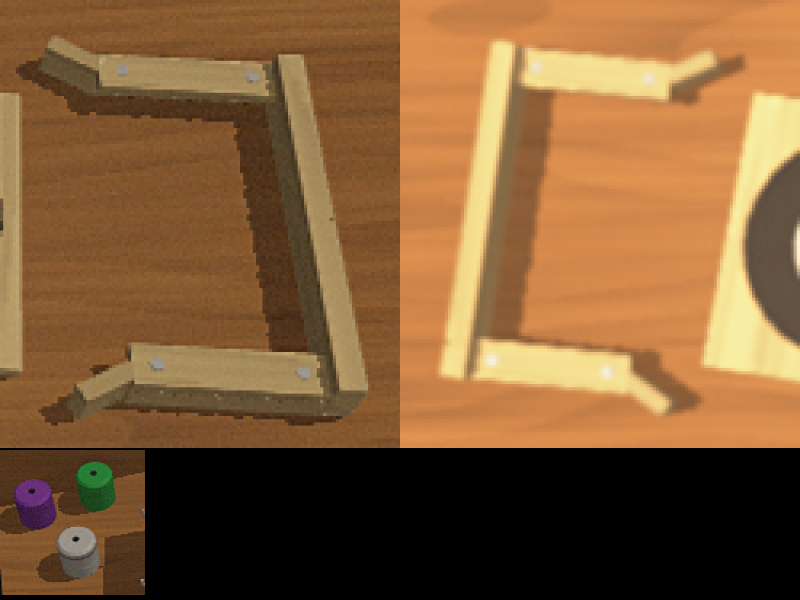

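The crop shows the chrome/light-grey weight at bottom left. The holder is clear in both cameras, with stop edges at crop pixels scene (277,62)-(337,392) and top (517,45)-(467,378).

```bash
python3 - <<'E'
from h import *
s=bot.grab_frame('scene'); t=bot.grab_frame('top')
def back(p,u,v,z):
    K=np.array(p['K']); d=np.array(p['attitude'])@np.array([(u-K[0,2])/K[0,0],-(v-K[1,2])/K[1,1],-1]); o=np.array(p['origin'])
    return (o+d*(z-o[2])/d[2])[:2]
S=lambda u,v,z:back(s,385+(u+.5)/3.2-.5,150+(v+.5)/3.2-.5,z)
T=lambda u,v,z:back(t,75+(u-400+.5)/3.2-.5,135+(v+.5)/3.2-.5,z)
T1=lambda u,v,z:back(t,u*.7,v*.7,z)
ang=lambda a,b:np.degrees(np.arctan2(*(b-a)[::-1])).round(2)
def show(n,a,b): print(n,a.round(4),b.round(4),'ang',ang(a,b),'len',np.linalg.norm(b-a).round(4))
show('S stop',S(277,62,.034),S(337,392,.034)); show('T stop',T(467,378,.034),T(517,45,.034))
show('S lipU',S(98,88,.0245),S(270,97,.0245)); show('T lipU',T(668,100,.0245),T(522,86,.0245))
show('S lipL',S(132,346,.0245),S(322,355,.0245)); show('T lipL',T(628,353,.0245),T(480,340,.0245))
show('T tray lead',T1(244,356,.01),T1(266,236,.01)); show('T trail',T1(362,374,.01),T1(381,252,.01))
show('T side',T1(362,374,.01),T1(244,356,.01));show('T side',T1(381,252,.01),T1(266,236,.01))
E
```

```text
S stop [0.4634 0.2889] [0.7051 0.261 ] ang -6.6 len 0.2433
T stop [0.4576 0.286 ] [0.7038 0.2589] ang -6.27 len 0.2478
S lipU [0.4727 0.1707] [0.4847 0.2818] ang 83.82 len 0.1117
T lipU [0.6634 0.1484] [0.6749 0.2579] ang 83.96 len 0.1101
S lipL [0.6649 0.1528] [0.6757 0.2636] ang 84.41 len 0.1113
T lipL [0.4748 0.1732] [0.4853 0.2817] ang 84.49 len 0.109
T tray lead [0.4648 0.1184] [0.6678 0.0851] ang -9.3 len 0.2058
T trail [ 0.4333 -0.0777] [ 0.6385 -0.1104] ang -9.06 len 0.2079
T side [ 0.4333 -0.0777] [0.4648 0.1184] ang 80.88 len 0.1986
T side [ 0.6385 -0.1104] [0.6678 0.0851] ang 81.48 len 0.1977
```

Estimates, checked against the 115 mm grip-to-spindle distance and the 192 mm lip gap:
- **Holder:** heading about 83.9°, home at about (0.5705, 0.175).
- **Tray:** heading about 81.3°, grip block at about (0.5355, -0.107).
- **Weight:** about (0.434, -0.324).

```bash
cat >> h.py <<'E'
from scipy.spatial.transform import Rotation as R
def to(x,y,z,yaw):
    "tool y axis at heading yaw (deg), tool z down"
    s=bot.state(); M=np.array(s['ee_rot']); c,d=np.cos(np.radians(yaw)),np.sin(np.radians(yaw))
    G=np.column_stack([[-d*-1*-1,c,0],[c,d,0],[0,0,-1]]); G[:,0]=np.cross(G[:,1],G[:,2])
    print('to',(x,y,z,yaw),'shift',(M.T@(np.array([x,y,z])-s['ee_pos'])).round(4),'rot',R.from_matrix(M.T@G).as_rotvec(degrees=True).round(2))
def st():
    s=bot.state(); M=np.array(s['ee_rot']); print('t',s['time_s'],'pos',np.round(s['ee_pos'],4),'yaw',np.degrees(np.arctan2(M[1,1],M[0,1])).round(2),'z',M[:,2].round(3),'F',np.round(s['force'],1),'op',round(s['opening'],4),'j',np.round(s['joints'],2))
E
python3 -c "
from h import *
st();to(.42,-.29,.30,140);to(.5355,-.107,.2,171.3)"
```

```text
t 2.2 pos [ 0.174  -0.6522  0.2266] yaw 104.94 z [-0. -0. -1.] F [-0.4 -0.8 -0.1] op 0.0875 j [-1.02  0.36  0.01  0.   -1.22 -0.29]
to (0.42, -0.29, 0.3, 140) shift [-0.3311  0.2865 -0.0734] rot [ -0.    -0.   -35.06]
to (0.5355, -0.107, 0.2, 171.3) shift [-0.4899  0.4335  0.0265] rot [  0.    -0.   -66.36]
```

```bash
python3 -m creep '[{"x":-0.12,"y":0.10,"z":-0.074,"wz":-14},{"x":-0.12,"y":0.10,"z":-0.074,"wz":-14},{"x":-0.12,"y":0.10,"z":-0.074,"wz":-14},{"x":-0.12,"y":0.10,"z":-0.074,"wz":-14},{"x":-0.331,"y":0.287,"z":-0.073,"wz":-50},{"x":-0.331,"y":0.287,"z":-0.073,"wz":-50},{"x":-0.331,"y":0.287,"z":-0.073,"wz":-50},{"x":-0.331,"y":0.287,"z":-0.073,"wz":-50},{"x":-0.331,"y":0.287,"z":-0.073,"wz":-50},{"x":-0.331,"y":0.287,"z":-0.073,"wz":-50},{"x":-0.49,"y":0.434,"z":0.027,"wz":-66.4},{"x":-0.49,"y":0.434,"z":0.027,"wz":-66.4}]' 0.07; python3 -m creep '[{"x":0,"y":0,"z":0}]'; python3 -c "
from h import *
st();to(.5355,-.107,.2,171.3)"
```

```text
t 2.2 pos [ 0.174  -0.6522  0.2266] yaw 104.94 z [-0. -0. -1.] F [-0.4 -0.8 -0.1] op 0.0875 j [-1.02  0.36  0.01  0.   -1.22 -0.29]
to (0.5355, -0.107, 0.2, 171.3) shift [-0.4899  0.4335  0.0265] rot [  0.    -0.   -66.36]validation failed for argument at $[0]...
validation failed for argument at $[0]...
```

```bash
python3 -m creep '[{"x":-0.12,"y":0.10,"z":-0.074,"wx":0,"wy":0,"wz":-14},{"x":-0.12,"y":0.10,"z":-0.074,"wx":0,"wy":0,"wz":-14},{"x":-0.12,"y":0.10,"z":-0.074,"wx":0,"wy":0,"wz":-14},{"x":-0.12,"y":0.10,"z":-0.074,"wx":0,"wy":0,"wz":-14},{"x":-0.331,"y":0.287,"z":-0.073,"wx":0,"wy":0,"wz":-50},{"x":-0.331,"y":0.287,"z":-0.073,"wx":0,"wy":0,"wz":-50},{"x":-0.331,"y":0.287,"z":-0.073,"wx":0,"wy":0,"wz":-50},{"x":-0.331,"y":0.287,"z":-0.073,"wx":0,"wy":0,"wz":-50},{"x":-0.331,"y":0.287,"z":-0.073,"wx":0,"wy":0,"wz":-50},{"x":-0.331,"y":0.287,"z":-0.073,"wx":0,"wy":0,"wz":-50},{"x":-0.49,"y":0.434,"z":0.027,"wx":0,"wy":0,"wz":-66.4},{"x":-0.49,"y":0.434,"z":0.027,"wx":0,"wy":0,"wz":-66.4}]' 0.07; python3 -c "
from h import *
st();to(.5355,-.107,.2,171.3)"
```

```text
time_s: 3.2
ee_pos: [0.4421, -0.2536, 0.2698]
ee_rot: [[-0.181, -0.984, 0.003], [-0.984, 0.181, -0.001], [0.0, -0.003, -1.0]]
force: [0.3, -1.0, -0.1]
opening: 0.0699
t 3.2 pos [ 0.4421 -0.2536  0.2698] yaw 169.6 z [ 0.003 -0.001 -1.   ] F [ 0.3 -1.  -0.1] op 0.0699 j [-0.13  0.05 -0.28  0.   -1.23 -0.05]
to (0.5355, -0.107, 0.2, 171.3) shift [-0.1611 -0.0652  0.07  ] rot [-0.19 -0.01 -1.7 ]
```

Move above the block, then look with the wrist camera.

```bash
python3 -m creep '[{"x":-0.161,"y":-0.065,"z":0.0,"wx":-0.2,"wy":0,"wz":-1.7},{"x":-0.161,"y":-0.065,"z":0.0,"wx":-0.2,"wy":0,"wz":-1.7},{"x":-0.161,"y":-0.065,"z":0.0,"wx":-0.2,"wy":0,"wz":-1.7},{"x":-0.161,"y":-0.065,"z":0.05,"wx":-0.2,"wy":0,"wz":-1.7},{"x":-0.161,"y":-0.065,"z":0.1,"wx":-0.2,"wy":0,"wz":-1.7},{"x":-0.161,"y":-0.065,"z":0.1,"wx":-0.2,"wy":0,"wz":-1.7},{"x":-0.161,"y":-0.065,"z":0.1,"wx":-0.2,"wy":0,"wz":-1.7},{"x":-0.161,"y":-0.065,"z":0.1,"wx":-0.2,"wy":0,"wz":-1.7}]'; python3 - <<'E'
from h import *
st()
p=bot.grab_frame('wrist'); cv2.imwrite('pics/w1.png',p['pixels'])
print(p['K'],p['origin'])
for q in ['tray_grip','spindle_tip','record']: find(p,q,n=2)
to(.5355,-.107,.0195,171.3)
E
```

```text
time_s: 3.87
ee_pos: [0.5347, -0.1069, 0.169]
ee_rot: [[-0.15, -0.989, -0.004], [-0.989, 0.15, -0.001], [0.002, 0.004, -1.0]]
force: [0.5, 0.1, 0.8]
opening: 0.07
t 3.8667 pos [ 0.5347 -0.1069  0.169 ] yaw 171.37 z [-0.004 -0.001 -1.   ] F [0.5 0.1 0.8] op 0.07 j [ 0.16  0.19 -0.35  0.   -1.03 -0.31]
[[325.1922621    0.         277.74009471]
 [  0.         325.1922621  212.81961562]
 [  0.           0.           1.        ]] [ 0.52206071 -0.1839781   0.32758228]
tray_grip spot_ 0.63 [ 0.5314 -0.1066  0.031 ] px 279.0 201.0
record spot_ 0.96 [0.5473 0.0124 0.0138] px 280.0 302.0
to (0.5355, -0.107, 0.0195, 171.3) shift [-0.0004  0.0015  0.1528] rot [-0.2   0.03 -0.03]
```

View pics/w1.png

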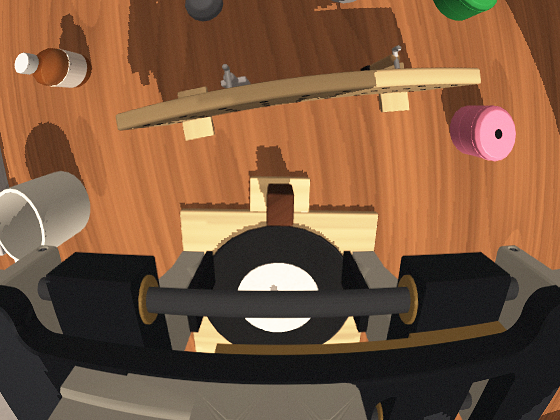

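The wrist view shows the dark block at (280,205), centred laterally between the fingers, whose midpoint is about 279. I'll descend and grip.

```bash
python3 -m creep '[{"x":0,"y":0.001,"z":0.04,"wx":-0.2,"wy":0,"wz":0},{"x":0,"y":0.001,"z":0.08,"wx":-0.2,"wy":0,"wz":0},{"x":0,"y":0.001,"z":0.11,"wx":-0.2,"wy":0,"wz":0},{"x":0,"y":0.001,"z":0.13,"wx":-0.2,"wy":0,"wz":0},{"x":0,"y":0.001,"z":0.148,"wx":-0.2,"wy":0,"wz":0},{"x":0,"y":0.001,"z":0.148,"wx":-0.2,"wy":0,"wz":0},{"x":0,"y":0.001,"z":0.148,"wx":-0.2,"wy":0,"wz":0}]' && python3 -c "
from h import *
st()" && python3 -m creep '[{"x":0,"y":0,"z":0,"wx":0,"wy":0,"wz":0},{"x":0,"y":0,"z":0,"wx":0,"wy":0,"wz":0},{"x":0,"y":0,"z":0,"wx":0,"wy":0,"wz":0},{"x":0,"y":0,"z":0,"wx":0,"wy":0,"wz":0},{"x":0,"y":0,"z":0,"wx":0,"wy":0,"wz":0},{"x":0,"y":0,"z":0,"wx":0,"wy":0,"wz":0}]' 0.015 15; python3 - <<'E'
from h import *
st()
s=bot.grab_frame('scene');t=bot.grab_frame('top');cv2.imwrite('pics/t3.png',t['pixels'])
for p in (s,t):
    for q in ['spindle_tip','record','tray','tray_grip']: find(p,q,n=1)
st()
E
```

```text
time_s: 4.65
ee_pos: [0.5364, -0.108, 0.0251]
ee_rot: [[-0.152, -0.988, 0.0], [-0.988, 0.152, 0.0], [-0.0, -0.0, -1.0]]
force: [-0.8, 0.3, 0.3]
opening: 0.0701
t 4.65 pos [ 0.5364 -0.108   0.0251] yaw 171.24 z [ 0.  0. -1.] F [-0.8  0.3  0.3] op 0.0701 j [ 0.16  0.37 -0.51 -0.   -0.69 -0.31]
time_s: 5.15
ee_pos: [0.5365, -0.1079, 0.0255]
ee_rot: [[-0.152, -0.988, 0.001], [-0.988, 0.152, 0.0], [-0.001, -0.001, -1.0]]
force: [0.6, -1.2, -0.4]
opening: 0.0357
t 5.15 pos [ 0.5365 -0.1079  0.0255] yaw 171.24 z [ 0.001  0.    -1.   ] F [ 0.6 -1.2 -0.4] op 0.0357 j [ 0.16  0.37 -0.51 -0.   -0.69 -0.31]
spindle_tip spot_ 0.81 [0.552  0.0056 0.0451] px 342.0 205.0
record spot_ 0.86 [0.554  0.0067 0.0139] px 341.0 215.0
t 5.65 pos [ 0.5358 -0.108   0.0251] yaw 171.24 z [-0.001  0.    -1.   ] F [-4.4  1.3  5.4] op 0.024 j [ 0.16  0.37 -0.51 -0.   -0.69 -0.31]
```

```bash
python3 -c "
from h import *
to(.5443,-.0683,.025,173.9)"
```

```text
to (0.5443, -0.0683, 0.025, 173.9) shift [-0.0406 -0.0024  0.0001] rot [ 0.04  0.01 -2.66]
```

```bash
python3 -m creep '[{"x":-0.006,"y":0,"z":0,"wx":0,"wy":0,"wz":-0.4},{"x":-0.014,"y":-0.001,"z":0,"wx":0,"wy":0,"wz":-1},{"x":-0.024,"y":-0.0015,"z":0,"wx":0,"wy":0,"wz":-1.7},{"x":-0.034,"y":-0.002,"z":0,"wx":0,"wy":0,"wz":-2.3},{"x":-0.04,"y":-0.0025,"z":0,"wx":0,"wy":0,"wz":-2.7},{"x":-0.0405,"y":-0.0025,"z":0,"wx":0,"wy":0,"wz":-2.7}]' 0.015 15; python3 - <<'E'
from h import *
st()
t=bot.grab_frame('top');cv2.imwrite('pics/t4.png',t['pixels'])
for q in ['spindle_tip','record','tray']: find(t,q,n=1)
cv2.imwrite('pics/t4c.png',cv2.resize(t['pixels'][130:280,80:280],(800,600),interpolation=3))
E
```

```text
time_s: 6.15
ee_pos: [0.5452, -0.0666, 0.0251]
ee_rot: [[-0.103, -0.995, 0.0], [-0.995, 0.103, 0.001], [-0.001, -0.0, -1.0]]
force: [0.5, 1.1, 0.3]
opening: 0.0243
t 6.15 pos [ 0.5452 -0.0666  0.0251] yaw 174.07 z [ 0.     0.001 -1.   ] F [0.5 1.1 0.3] op 0.0243 j [ 0.23  0.37 -0.51 -0.   -0.69 -0.34]
spindle_tip spot_ 0.54 [ 0.795  -0.141  -0.0031] px 279.0 116.0
tray spot_ 0.69 [ 0.504  -0.2011 -0.0007] px 305.0 232.0
```

View pics/t4c.png

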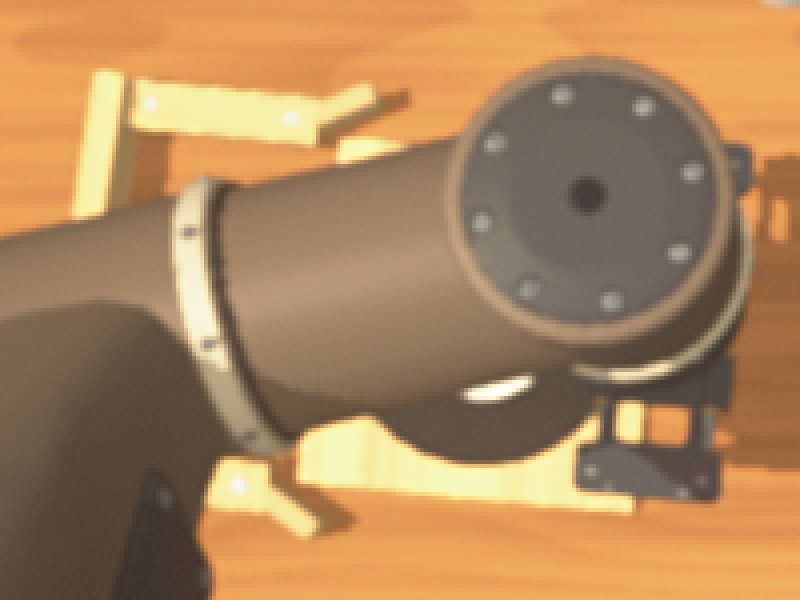

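The top view shows the tray just entering the flares, with its leading corner at (338,140) and its lower side edge at (298,482)-(632,510).

```bash
python3 - <<'E'
from h import *
t=bot.grab_frame('top'); K=np.array(t['K'])
def back(u,v,z):
    u,v=80+(u+.5)/4-.5,130+(v+.5)/4-.5
    d=np.array(t['attitude'])@np.array([(u-K[0,2])/K[0,0],-(v-K[1,2])/K[1,1],-1]); o=np.array(t['origin']); return (o+d*(z-o[2])/d[2])[:2]
h=np.radians(83.9);u=np.array([np.cos(h),np.sin(h)]);v=np.array([-u[1],u[0]]);H=np.array([.5705,.1752])
for n,a in dict(upcorner=(338,140,.01),lowA=(298,482,.01),lowB=(632,510,.01),lipUend=(318,143,.0245),lipLend=(270,463,.0245)).items():
    q=back(*a); print(n,q.round(4),'holder frame',((q-H)@u).round(4),((q-H)@v).round(4))
to(.5582,.0609,.025,173.9)
E
```

```text
upcorner [0.6697 0.1388] holder frame -0.0257 -0.1025
lowA [0.4629 0.1579] holder frame -0.0286 0.1051
lowB [ 0.4446 -0.0403] holder frame -0.2277 0.1023
lipUend [0.6646 0.1467] holder frame -0.0183 -0.0966
lipLend [0.4739 0.1703] holder frame -0.0151 0.0956
to (0.5582, 0.0609, 0.025, 173.9) shift [-0.1298  0.0002  0.0002] rot [0.02 0.03 0.03]
```

Lateral offset is about 1 mm, so I'll slide in.

```bash
python3 -m creep '[{"x":-0.006,"y":0,"z":0,"wx":0,"wy":0,"wz":0},{"x":-0.016,"y":0,"z":0,"wx":0,"wy":0,"wz":0},{"x":-0.028,"y":0,"z":0,"wx":0,"wy":0,"wz":0},{"x":-0.04,"y":0,"z":0,"wx":0,"wy":0,"wz":0},{"x":-0.05,"y":0,"z":0,"wx":0,"wy":0,"wz":0}]'; python3 -m creep '[{"x":-0.01,"y":0,"z":0,"wx":0,"wy":0,"wz":0},{"x":-0.022,"y":0,"z":0,"wx":0,"wy":0,"wz":0},{"x":-0.034,"y":0,"z":0,"wx":0,"wy":0,"wz":0},{"x":-0.045,"y":0,"z":0,"wx":0,"wy":0,"wz":0},{"x":-0.055,"y":0,"z":0,"wx":0,"wy":0,"wz":0},{"x":-0.06,"y":0,"z":0,"wx":0,"wy":0,"wz":0}]';python3 -c "
from h import *
st();to(.5582,.0609,.025,173.9)"
```

```text
time_s: 6.82
ee_pos: [0.5499, -0.0172, 0.0251]
ee_rot: [[-0.105, -0.994, -0.0], [-0.994, 0.105, 0.0], [-0.0, 0.0, -1.0]]
force: [0.0, -2.0, 0.3]
opening: 0.024
time_s: 7.32
ee_pos: [0.5564, 0.044, 0.0251]
ee_rot: [[-0.104, -0.995, -0.0], [-0.995, 0.104, 0.0], [-0.0, 0.0, -1.0]]
force: [-0.0, -2.8, 2.1]
opening: 0.0237
t 7.3167 pos [0.5564 0.044  0.0251] yaw 174.01 z [-0.  0. -1.] F [-0.  -2.8  2.1] op 0.0237 j [ 0.43  0.38 -0.48 -0.   -0.7  -0.53]
to (0.5582, 0.0609, 0.025, 173.9) shift [-0.017   0.      0.0001] rot [0.02 0.03 0.11]
```

Little resistance, so the tray is in the grooves. I'll push slowly until it contacts the stop.

```bash
python3 -m creep '[{"x":-0.004,"y":0,"z":0,"wx":0,"wy":0,"wz":0},{"x":-0.008,"y":0,"z":0,"wx":0,"wy":0,"wz":0},{"x":-0.012,"y":0,"z":0,"wx":0,"wy":0,"wz":0},{"x":-0.014,"y":0,"z":0,"wx":0,"wy":0,"wz":0}]'; python3 -m creep '[{"x":-0.002,"y":0,"z":0,"wx":0,"wy":0,"wz":0},{"x":-0.004,"y":0,"z":0,"wx":0,"wy":0,"wz":0}]';python3 -c "
from h import *
st()"
```

```text
time_s: 7.65
ee_pos: [0.5579, 0.0582, 0.0251]
ee_rot: [[-0.105, -0.995, -0.0], [-0.995, 0.105, 0.0], [-0.0, 0.001, -1.0]]
force: [-0.6, -3.1, 0.6]
opening: 0.0239
time_s: 7.82
ee_pos: [0.5568, 0.0602, 0.025]
ee_rot: [[-0.105, -0.994, -0.004], [-0.994, 0.105, -0.002], [0.003, 0.003, -1.0]]
force: [-5.0, -17.0, 8.8]
opening: 0.0237
t 7.8167 pos [0.5568 0.0602 0.025 ] yaw 173.97 z [-0.004 -0.002 -1.   ] F [ -5.  -17.    8.8] op 0.0237 j [ 0.46  0.39 -0.48  0.   -0.71 -0.56]
```

```bash
python3 -m creep '[{"x":-0.002,"y":0,"z":0,"wx":0,"wy":0,"wz":0},{"x":-0.002,"y":0,"z":0,"wx":0,"wy":0,"wz":0},{"x":-0.002,"y":0,"z":0,"wx":0,"wy":0,"wz":0}]'; python3 - <<'E'
from h import *
st()
s=bot.grab_frame('scene');cv2.imwrite('pics/s5.png',s['pixels'])
for q in ['spindle_tip','record','tray','tray_grip']: find(s,q,n=1)
cv2.imwrite('pics/s5c.png',cv2.resize(s['pixels'][130:310,310:550],(800,600),interpolation=3))
st()
E
```

```text
time_s: 8.07
ee_pos: [0.5559, 0.0606, 0.025]
ee_rot: [[-0.106, -0.994, -0.006], [-0.994, 0.106, -0.004], [0.005, 0.005, -1.0]]
force: [-1.9, -8.7, 5.0]
opening: 0.0237
t 8.0667 pos [0.5559 0.0606 0.025 ] yaw 173.91 z [-0.006 -0.004 -1.   ] F [-1.9 -8.7  5. ] op 0.0237 j [ 0.46  0.39 -0.48  0.   -0.71 -0.57]
spindle_tip spot_ 0.71 [0.5663 0.1798 0.0459] px 432.0 208.0
record spot_ 0.84 [0.5695 0.1777 0.0161] px 427.0 218.0
tray spot_ 0.77 [0.5687 0.1746 0.0024] px 424.0 221.0
t 8.3167 pos [0.5559 0.0606 0.025 ] yaw 173.9 z [-0.006 -0.004 -1.   ] F [-2.1 -8.7  5.1] op 0.0243 j [ 0.46  0.39 -0.48  0.   -0.71 -0.57]
```

View pics/s5c.png

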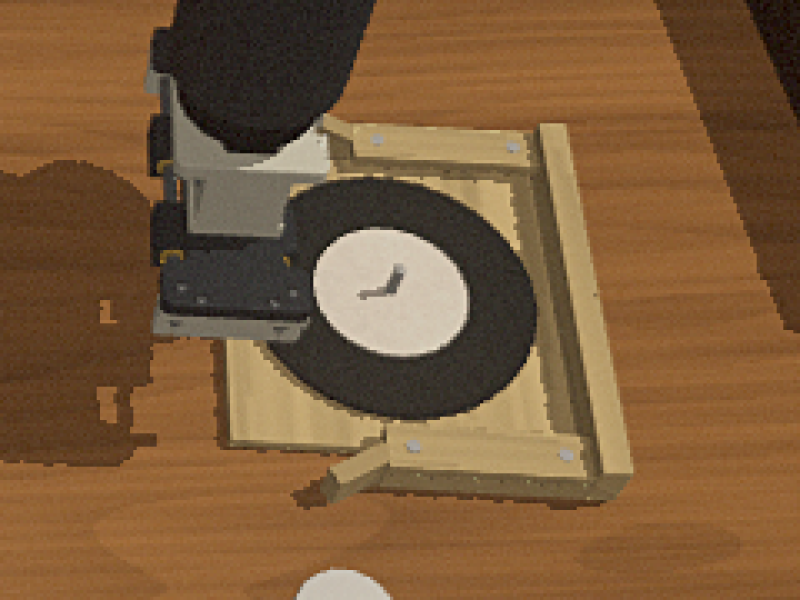

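The view shows the tray in the holder, the record over the spindle at about (398,272), and the leading edge in the shadow at the stop. I'll release and lift.

```bash
python3 -m creep '[{"x":0,"y":0,"z":0,"wx":0,"wy":0,"wz":0},{"x":0,"y":0,"z":0,"wx":0,"wy":0,"wz":0},{"x":0,"y":0,"z":0,"wx":0,"wy":0,"wz":0},{"x":0,"y":0,"z":0,"wx":0,"wy":0,"wz":0}]' 0.06 && python3 -m creep '[{"x":0,"y":0,"z":-0.03,"wx":0,"wy":0,"wz":0},{"x":0,"y":0,"z":-0.07,"wx":0,"wy":0,"wz":0},{"x":0,"y":0,"z":-0.11,"wx":0,"wy":0,"wz":0},{"x":0,"y":0,"z":-0.15,"wx":0,"wy":0,"wz":0},{"x":0,"y":0,"z":-0.19,"wx":0,"wy":0,"wz":0},{"x":0,"y":0,"z":-0.23,"wx":0,"wy":0,"wz":0},{"x":0,"y":0,"z":-0.24,"wx":0,"wy":0,"wz":0}]'; python3 - <<'E'
from h import *
st()
p=bot.grab_frame('wrist');cv2.imwrite('pics/w6.png',p['pixels'])
for q in ['spindle_tip','record','tray_grip']: find(p,q,n=1)
s=bot.grab_frame('scene');cv2.imwrite('pics/s6.png',s['pixels'])
for q in ['spindle_tip','record','tray_grip','weight','weight_center','cap']: find(s,q,n=1)
for y in (175,150,-10,-100): to(.434,-.324,.30,y)
E
```

```text
time_s: 8.65
ee_pos: [0.5562, 0.061, 0.025]
ee_rot: [[-0.106, -0.994, -0.005], [-0.994, 0.106, -0.003], [0.004, 0.005, -1.0]]
force: [-0.4, -0.1, -0.5]
opening: 0.045
time_s: 9.23
ee_pos: [0.5602, 0.0625, 0.2725]
ee_rot: [[-0.105, -0.994, 0.005], [-0.994, 0.105, -0.001], [0.0, -0.005, -1.0]]
force: [1.6, 0.3, 0.0]
opening: 0.0601
t 9.2333 pos [0.5602 0.0625 0.2725] yaw 173.97 z [ 0.005 -0.001 -1.   ] F [1.6 0.3 0. ] op 0.0601 j [ 0.46  0.15 -0.17  0.   -1.25 -0.57]
spindle_tip spot_ 0.76 [0.5629 0.181  0.0433] px 284.0 270.0
record spot_ 0.91 [0.5632 0.1789 0.0122] px 284.0 258.0
tray_grip spot_ 0.86 [0.5534 0.0627 0.0346] px 282.0 180.0
spindle_tip spot_ 0.93 [0.5683 0.1762 0.0442] px 430.0 209.0
record spot_ 0.86 [0.5715 0.1778 0.0155] px 427.0 219.0
tray_grip spot_ 0.7 [0.5599 0.0622 0.0358] px 371.0 210.0
weight spot_ 0.96 [ 0.3076 -0.3042  0.0016] px 192.0 133.0
weight_center spot_ 0.89 [ 0.3394 -0.3944  0.0251] px 149.0 138.0
cap spot_ 0.5 [ 0.5709 -0.3143 -0.001 ] px 182.0 232.0
to (0.434, -0.324, 0.3, 175) shift [ 0.3968  0.0818 -0.0335] rot [ 0.35 -0.26 -1.09]
to (0.434, -0.324, 0.3, 150) shift [ 0.3968  0.0818 -0.0335] rot [ 0.29 -0.34 23.91]
to (0.434, -0.324, 0.3, -10) shift [ 0.3968  0.0818 -0.0335] rot [   0.43    0.53 -176.09]
to (0.434, -0.324, 0.3, -100) shift [ 0.3968  0.0818 -0.0335] rot [ 4.800e-01  5.000e-02 -8.609e+01]
```

Measured positions agree: spindle (0.568, 0.177), block (0.559, 0.062). Next, move above the chrome weight and measure it closely.

```bash
python3 -m creep '[{"x":0.03,"y":0.006,"z":-0.02,"wx":0.3,"wy":-0.3,"wz":-1},{"x":0.08,"y":0.016,"z":-0.03,"wx":0.3,"wy":-0.3,"wz":-1},{"x":0.12,"y":0.025,"z":-0.03,"wx":0.3,"wy":-0.3,"wz":-1},{"x":0.16,"y":0.033,"z":-0.03,"wx":0.3,"wy":-0.3,"wz":-1},{"x":0.20,"y":0.041,"z":-0.03,"wx":0.3,"wy":-0.3,"wz":-1},{"x":0.24,"y":0.05,"z":-0.03,"wx":0.3,"wy":-0.3,"wz":-1},{"x":0.28,"y":0.058,"z":-0.03,"wx":0.3,"wy":-0.3,"wz":-1},{"x":0.32,"y":0.066,"z":-0.03,"wx":0.3,"wy":-0.3,"wz":-1},{"x":0.36,"y":0.074,"z":-0.03,"wx":0.3,"wy":-0.3,"wz":-1},{"x":0.39,"y":0.081,"z":-0.03,"wx":0.3,"wy":-0.3,"wz":-1},{"x":0.397,"y":0.082,"z":-0.03,"wx":0.3,"wy":-0.3,"wz":-1},{"x":0.397,"y":0.082,"z":-0.03,"wx":0.3,"wy":-0.3,"wz":-1}]' 0.085; python3 - <<'E'
from h import *
st()
p=bot.grab_frame('wrist')
for q in ['weight_center','weight','cap']: find(p,q,n=3)
s=bot.grab_frame('scene'); t=bot.grab_frame('top')
for P in (s,t):
  for q in ['spindle_tip','record','tray','tray_grip','weight','weight_center']: find(P,q,n=2)
cv2.imwrite('pics/t7.png',t['pixels']);cv2.imwrite('pics/s7.png',s['pixels']);cv2.imwrite('pics/w7.png',p['pixels'])
o=np.zeros((600,800,3),np.uint8); o[:300,:400]=cv2.resize(p['pixels'],(400,300)); o[:300,400:]=cv2.resize(t['pixels'][135:275,75:262],(400,300),interpolation=3); o[300:,:400]=cv2.resize(s['pixels'][140:275,360:540],(400,300),interpolation=3);o[300:,400:]=cv2.resize(s['pixels'][90:225,110:290],(400,300),interpolation=3)
cv2.imwrite('pics/c7.png',o)
E
```

```text
time_s: 10.78
ee_pos: [0.4327, -0.3263, 0.2959]
ee_rot: [[-0.092, -0.996, -0.002], [-0.996, 0.092, 0.001], [-0.001, 0.002, -1.0]]
force: [0.1, 0.8, -0.2]
opening: 0.0849
t 10.7833 pos [ 0.4327 -0.3263  0.2959] yaw 174.69 z [-0.002  0.001 -1.   ] F [ 0.1  0.8 -0.2] op 0.0849 j [-0.28  0.1  -0.17 -0.   -1.3   0.19]
weight_center spot_ 0.98 [ 0.3378 -0.3979  0.0258] px 345.0 112.0
weight_center spot_ 0.73 [ 0.3002 -0.3035  0.03  ] px 377.0 183.0
weight_center spot_ 0.59 [ 0.4338 -0.3275  0.0308] px 275.0 175.0
weight spot_ 0.84 [ 0.3382 -0.3909 -0.003 ] px 341.0 118.0
weight spot_ 0.84 [ 0.3079 -0.3037  0.0021] px 365.0 180.0
weight spot_ 0.64 [ 0.434  -0.3258  0.0062] px 275.0 173.0
cap spot_ 0.96 [ 0.5766 -0.3164  0.0036] px 175.0 189.0
cap spot_ 0.43 [ 0.4334 -0.3214  0.0044] px 276.0 176.0
spindle_tip spot_ 0.73 [0.5704 0.1807 0.0466] px 433.0 209.0
record spot_ 0.74 [0.5728 0.1765 0.0139] px 427.0 220.0
tray spot_ 0.94 [5.707e-01 1.778e-01 2.000e-04] px 426.0 223.0
tray spot_ 0.66 [7.973e-01 8.860e-02 6.000e-04] px 403.0 331.0
tray_grip spot_ 0.66 [0.5573 0.0608 0.0344] px 370.0 210.0
weight spot_ 0.81 [ 0.3071 -0.1492 -0.0053] px 260.0 133.0
weight spot_ 0.64 [ 0.4307 -0.3222  0.005 ] px 181.0 175.0
weight_center spot_ 0.84 [ 0.4328 -0.3221  0.0275] px 180.0 169.0
weight_center spot_ 0.79 [ 0.3364 -0.397   0.0254] px 148.0 136.0
record spot_ 0.94 [0.5691 0.1787 0.0133] px 146.0 206.0
tray_grip spot_ 0.67 [0.5591 0.0597 0.0341] px 194.0 208.0
weight spot_ 0.89 [ 3.119e-01 -3.055e-01  3.000e-04] px 350.0 313.0
weight_center spot_ 0.84 [ 0.3087 -0.3061  0.0274] px 353.0 316.0
```

View pics/c7.png

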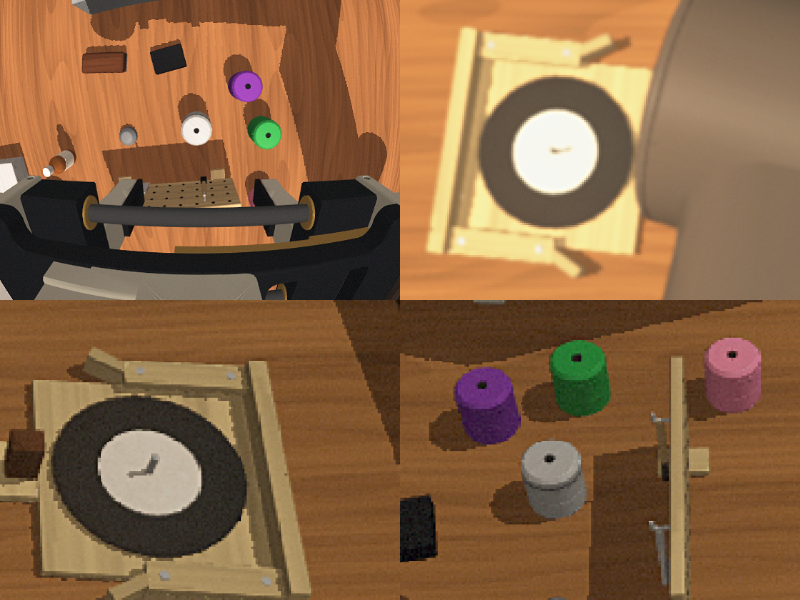

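The wrist, scene and top views show the chrome weight alone below the gripper, with its bore at (196,131) in the wrist panel. The record is on the tray in the holder. Now I'll refine the weight and spindle positions from pixels.

```bash
python3 - <<'E'
from h import *
p=bot.grab_frame('wrist'); s=bot.grab_frame('scene'); t=bot.grab_frame('top')
def pin(P,u,v,z,fish=False):
    K=np.array(P['K']); x=(u-K[0,2])/K[0,0]; y=(v-K[1,2])/K[1,1]
    if fish:
        r=np.hypot(x,y); d=np.array([x/r*np.sin(r),-y/r*np.sin(r),-np.cos(r)])
    else: d=np.array([x,-y,-1])
    d=np.array(P['attitude'])@d; o=np.array(P['origin']); return (o+d*(z-o[2])/d[2])[:2].round(4)
def dark(P,u,v,w=4):
    g=cv2.cvtColor(P['pixels'],6).astype(float)[v-w:v+w+1,u-w:u+w+1]; m=np.clip(np.percentile(g,75)-20-g,0,None); Y,X=np.mgrid[-w:w+1,-w:w+1]; return u+(m*X).sum()/m.sum(), v+(m*Y).sum()/m.sum()
a=dark(s,177,161); b=dark(p,274,183); print(a,b)
print('weight scene',pin(s,*a,.054),'wrist',pin(p,*b,.054,True))
def ell(P,c,off):
    x0,y0,x1,y1=c; im=P['pixels'][y0:y1,x0:x1]; hsv=cv2.cvtColor(im,cv2.COLOR_BGR2HSV); m=((hsv[...,1]<70)&(hsv[...,2]>110)).astype(np.uint8)
    n,l,st_,ce=cv2.connectedComponentsWithStats(m); i=1+st_[1:,4].argmax(); m=(l==i).astype(np.uint8)
    cs=cv2.findContours(m,0,1)[0]; h=cv2.convexHull(max(cs,key=len)); e=cv2.fitEllipse(h); return e[0][0]+x0,e[0][1]+y0,e[1]
e=ell(s,(395,190,460,250),0); f=ell(t,(120,185,175,230),0)
print('label',e,pin(s,e[0],e[1],.016),f,pin(t,f[0],f[1],.016))
o=np.hstack([cv2.resize(s['pixels'][195:225,410:450],(400,300),interpolation=0),cv2.resize(t['pixels'][190:220,125:165],(400,300),interpolation=0)])
cv2.imwrite('pics/c8.png',o)
E
```

```text
(np.float64(176.7879223580158), np.float64(160.95398993529835)) (np.float64(275.3277182235835), np.float64(181.25283307810108))
weight scene [ 0.433  -0.3243] wrist [ 0.4347 -0.3218]
label (426.7889938354492, 217.19256210327148, (36.786930084228516, 47.76392364501953)) [0.5681 0.177 ] (147.191162109375, 205.18348503112793, (40.17231369018555, 41.4277458190918)) [0.5699 0.1753]
```

View pics/c8.png

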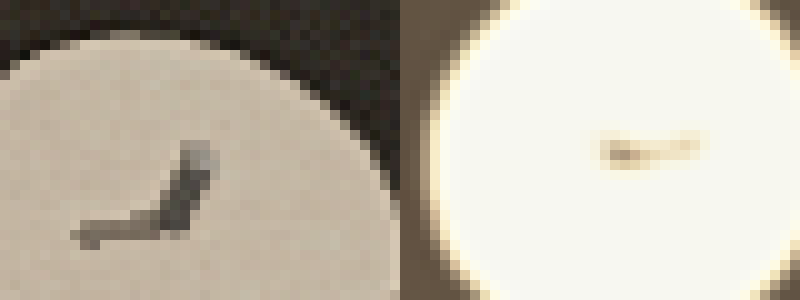

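The crop shows the spindle tip in the scene camera at pixel (429.5,210.1) with its base at (426.8,216.7), and in the top camera at about (146.2,204.9).

```bash
python3 - <<'E'
from h import *
s=bot.grab_frame('scene'); t=bot.grab_frame('top')
def pin(P,u,v,z):
    K=np.array(P['K']); d=np.array(P['attitude'])@np.array([(u-K[0,2])/K[0,0],-(v-K[1,2])/K[1,1],-1]); o=np.array(P['origin']); return (o+d*(z-o[2])/d[2])[:2].round(4)
print(pin(s,429.5,210.1,.04),pin(s,426.8,216.7,.016),pin(t,146,204.9,.04),pin(t,147.5,204.9,.016))
to(.433,-.3235,.1,176);to(.433,-.3235,.014,176)
E
```

```text
[0.5673 0.1767] [0.5669 0.1773] [0.5675 0.1706] [0.5705 0.1746]
to (0.433, -0.3235, 0.1, 176) shift [-0.0006  0.0006  0.1965] rot [ 0.05  0.04 -1.1 ]
to (0.433, -0.3235, 0.014, 176) shift [-0.0005  0.0006  0.2825] rot [ 0.05  0.04 -1.1 ]
```

```bash
python3 -m creep '[{"x":0,"y":0.0005,"z":0.04,"wx":0,"wy":0,"wz":-1},{"x":0,"y":0.0005,"z":0.08,"wx":0,"wy":0,"wz":-1},{"x":0,"y":0.0005,"z":0.12,"wx":0,"wy":0,"wz":-1},{"x":0,"y":0.0005,"z":0.16,"wx":0,"wy":0,"wz":-1},{"x":0,"y":0.0005,"z":0.195,"wx":0,"wy":0,"wz":-1},{"x":0,"y":0.0005,"z":0.215,"wx":0,"wy":0,"wz":-1},{"x":0,"y":0.0005,"z":0.235,"wx":0,"wy":0,"wz":-1},{"x":0,"y":0.0005,"z":0.255,"wx":0,"wy":0,"wz":-1},{"x":0,"y":0.0005,"z":0.27,"wx":0,"wy":0,"wz":-1},{"x":0,"y":0.0005,"z":0.28,"wx":0,"wy":0,"wz":-1},{"x":0,"y":0.0005,"z":0.28,"wx":0,"wy":0,"wz":-1}]' 0.085 && python3 -c "
from h import *
st()
w=bot.grab_frame('wrist');cv2.imwrite('pics/w9.png',w['pixels'])
find(w,'weight_center');to(.433,-.3240,.014,176)"
```

```text
time_s: 12.85
ee_pos: [0.4318, -0.3236, 0.0145]
ee_rot: [[-0.072, -0.997, -0.004], [-0.997, 0.072, 0.002], [-0.002, 0.004, -1.0]]
force: [-0.8, 0.2, -0.5]
opening: 0.0849
t 12.85 pos [ 0.4318 -0.3236  0.0145] yaw 175.89 z [-0.004  0.002 -1.   ] F [-0.8  0.2 -0.5] op 0.0849 j [-0.28  0.38 -0.53 -0.   -0.67  0.21]
weight_center spot_ 0.81 [ 0.3387 -0.3982  0.0276] px 479.0 107.0
weight_center spot_ 0.67 [ 0.4334 -0.3267  0.0305] px 271.0 276.0
to (0.433, -0.324, 0.014, 176) shift [-0.0002  0.0002  0.0028] rot [ 0.07  0.03 -0.09]
```

View pics/w9.png

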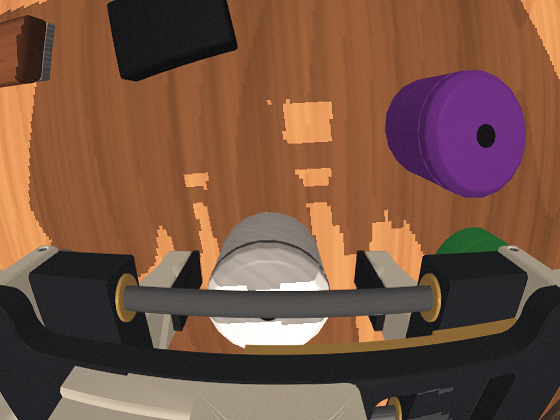

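The chrome weight sits between the pads, centred at about (269,290), and the neighbours are clear. I'll close the fingers.

```bash
python3 -m creep '[{"x":0,"y":0,"z":0,"wx":0.1,"wy":0,"wz":0},{"x":0,"y":0,"z":0,"wx":0.1,"wy":0,"wz":0},{"x":0,"y":0,"z":0,"wx":0.1,"wy":0,"wz":0},{"x":0,"y":0,"z":0,"wx":0.1,"wy":0,"wz":0},{"x":0,"y":0,"z":0,"wx":0.1,"wy":0,"wz":0},{"x":0,"y":0,"z":0,"wx":0.1,"wy":0,"wz":0},{"x":0,"y":0,"z":0,"wx":0.1,"wy":0,"wz":0},{"x":0,"y":0,"z":0,"wx":0.1,"wy":0,"wz":0}]' 0.045 40 && python3 -m creep '[{"x":0,"y":0,"z":-0.006,"wx":0,"wy":0,"wz":0},{"x":0,"y":0,"z":-0.02,"wx":0,"wy":0,"wz":0},{"x":0,"y":0,"z":-0.045,"wx":0,"wy":0,"wz":0},{"x":0,"y":0,"z":-0.075,"wx":0,"wy":0,"wz":0},{"x":0,"y":0,"z":-0.11,"wx":0,"wy":0,"wz":0},{"x":0,"y":0,"z":-0.145,"wx":0,"wy":0,"wz":0},{"x":0,"y":0,"z":-0.175,"wx":0,"wy":0,"wz":0},{"x":0,"y":0,"z":-0.20,"wx":0,"wy":0,"wz":0},{"x":0,"y":0,"z":-0.21,"wx":0,"wy":0,"wz":0},{"x":0,"y":0,"z":-0.21,"wx":0,"wy":0,"wz":0}]'; python3 - <<'E'
from h import *
st()
s=bot.grab_frame('scene')
for q in ['weight','weight_center']: find(s,q,n=3)
M=np.array(bot.state()['ee_rot'])
x,y=np.array(bot.state()['ee_pos'])[:2]; print('delta target', x+.134,y+.501)
to(.568,.1755,.224,176);to(.568,.1755,.12,176);to(.568,.1755,.066,176)
E
```

```text
time_s: 13.62
ee_pos: [0.4344, -0.3245, 0.0175]
ee_rot: [[-0.071, -0.997, 0.003], [-0.997, 0.071, -0.0], [0.0, -0.003, -1.0]]
force: [2.1, 0.2, 5.7]
opening: 0.0555
time_s: 14.45
ee_pos: [0.4341, -0.3245, 0.2291]
ee_rot: [[-0.071, -0.997, 0.005], [-0.997, 0.071, -0.001], [0.001, -0.005, -1.0]]
force: [0.3, -0.1, -5.3]
opening: 0.055
t 14.45 pos [ 0.4341 -0.3245  0.2291] yaw 175.93 z [ 0.005 -0.001 -1.   ] F [ 0.3 -0.1 -5.3] op 0.055 j [-0.28  0.14 -0.28 -0.   -1.15  0.21]
weight spot_ 0.94 [ 0.3081 -0.1486  0.001 ] px 261.0 131.0
weight spot_ 0.72 [ 0.3041 -0.3048  0.0052] px 192.0 131.0
weight spot_ 0.64 [ 3.348e-01 -3.938e-01 -3.000e-04] px 152.0 144.0
weight_center spot_ 0.98 [ 0.3082 -0.3061  0.0271] px 190.0 125.0
weight_center spot_ 0.77 [ 0.3091 -0.1493  0.0278] px 260.0 123.0
weight_center spot_ 0.76 [ 0.3406 -0.3969  0.0272] px 148.0 137.0
delta target 0.5664201754175193 0.17739103172097725
to (0.568, 0.1755, 0.224, 176) shift [-0.5075 -0.0996  0.0017] rot [ 0.06  0.1  -0.09]
to (0.568, 0.1755, 0.12, 176) shift [-0.5073 -0.0997  0.1057] rot [ 0.06  0.1  -0.09]
to (0.568, 0.1755, 0.066, 176) shift [-0.5072 -0.0998  0.1597] rot [ 0.06  0.1  -0.09]
```

Held: the wrist force shows about 5.4 N of weight, opening 55 mm, underside at about 0.21 m. Now I'll carry it over the pegboard.

```bash
python3 -m creep '[{"x":-0.012,"y":-0.002,"z":0,"wx":0,"wy":0,"wz":0},{"x":-0.035,"y":-0.007,"z":0,"wx":0,"wy":0,"wz":0},{"x":-0.065,"y":-0.013,"z":0,"wx":0,"wy":0,"wz":0},{"x":-0.098,"y":-0.019,"z":0,"wx":0,"wy":0,"wz":0},{"x":-0.131,"y":-0.026,"z":0,"wx":0,"wy":0,"wz":0},{"x":-0.164,"y":-0.032,"z":0,"wx":0,"wy":0,"wz":0},{"x":-0.197,"y":-0.039,"z":0,"wx":0,"wy":0,"wz":0},{"x":-0.23,"y":-0.045,"z":0,"wx":0,"wy":0,"wz":0},{"x":-0.263,"y":-0.052,"z":0,"wx":0,"wy":0,"wz":0},{"x":-0.285,"y":-0.056,"z":0,"wx":0,"wy":0,"wz":0},{"x":-0.298,"y":-0.059,"z":0,"wx":0,"wy":0,"wz":0},{"x":-0.3,"y":-0.059,"z":0,"wx":0,"wy":0,"wz":0}]'; python3 -c "
from h import *
st();to(.5675,.176,.18,176)"
```

```text
time_s: 15.6
ee_pos: [0.5124, -0.0263, 0.2236]
ee_rot: [[-0.069, -0.998, -0.004], [-0.998, 0.069, 0.002], [-0.001, 0.004, -1.0]]
force: [1.3, 0.0, -3.9]
opening: 0.0555
t 15.6 pos [ 0.5124 -0.0263  0.2236] yaw 176.04 z [-0.004  0.002 -1.   ] F [ 1.3  0.  -3.9] op 0.0555 j [ 0.33  0.1  -0.34 -0.   -1.14 -0.4 ]
to (0.5675, 0.176, 0.18, 176) shift [-0.2055 -0.0412  0.0437] rot [0.23 0.07 0.04]
```

```bash
python3 -m creep '[{"x":-0.015,"y":-0.003,"z":0,"wx":0.2,"wy":0,"wz":0},{"x":-0.04,"y":-0.008,"z":0,"wx":0.2,"wy":0,"wz":0},{"x":-0.07,"y":-0.014,"z":0,"wx":0.2,"wy":0,"wz":0},{"x":-0.1,"y":-0.02,"z":0,"wx":0.2,"wy":0,"wz":0},{"x":-0.13,"y":-0.026,"z":0.01,"wx":0.2,"wy":0,"wz":0},{"x":-0.16,"y":-0.032,"z":0.02,"wx":0.2,"wy":0,"wz":0},{"x":-0.185,"y":-0.037,"z":0.04,"wx":0.2,"wy":0,"wz":0},{"x":-0.2,"y":-0.04,"z":0.06,"wx":0.2,"wy":0,"wz":0},{"x":-0.205,"y":-0.041,"z":0.08,"wx":0.2,"wy":0,"wz":0},{"x":-0.2055,"y":-0.041,"z":0.1,"wx":0.2,"wy":0,"wz":0},{"x":-0.2055,"y":-0.041,"z":0.11,"wx":0.2,"wy":0,"wz":0},{"x":-0.2055,"y":-0.041,"z":0.11,"wx":0.2,"wy":0,"wz":0}]'; python3 - <<'E'
from h import *
st();to(.5675,.176,.0675,176)
s=bot.grab_frame('scene'); w=bot.grab_frame('wrist')
for P in (s,w):
  for q in ['weight','weight_center','spindle_tip']: find(P,q,n=4)
o=np.hstack([cv2.resize(s['pixels'][150:270,360:480],(480,480),interpolation=3),cv2.resize(w['pixels'][150:400,195:361],(319,480))]);cv2.imwrite('pics/c10.png',o)
E
```

```text
time_s: 16.6
ee_pos: [0.5649, 0.1743, 0.11]
ee_rot: [[-0.07, -0.998, -0.006], [-0.998, 0.07, -0.002], [0.003, 0.006, -1.0]]
force: [-0.1, -0.8, -4.4]
opening: 0.0558
t 16.6 pos [0.5649 0.1743 0.11  ] yaw 175.99 z [-0.006 -0.002 -1.   ] F [-0.1 -0.8 -4.4] op 0.0558 j [ 0.63  0.33 -0.32 -0.   -0.93 -0.7 ]
to (0.5675, 0.176, 0.0675, 176) shift [-0.002  -0.0027  0.0425] rot [ 0.36 -0.16 -0.01]
weight spot_ 0.96 [ 3.337e-01 -3.953e-01  2.000e-04] px 151.0 143.0
weight spot_ 0.75 [ 0.3062 -0.306   0.004 ] px 191.0 132.0
weight spot_ 0.7 [ 0.3081 -0.1484 -0.0028] px 261.0 132.0
weight spot_ 0.55 [0.5614 0.1754 0.0956] px 435.0 191.0
weight_center spot_ 0.83 [ 0.34   -0.3976  0.0282] px 147.0 137.0
weight_center spot_ 0.59 [0.5619 0.1752 0.1224] px 439.0 183.0
weight_center spot_ 0.58 [ 0.3061 -0.3039  0.0277] px 191.0 124.0
spindle_tip spot_ 0.75 [0.5689 0.1767 0.0445] px 430.0 209.0
spindle_tip spot_ 0.59 [ 0.7316 -0.2844  0.0009] px 194.0 305.0
weight spot_ 0.93 [0.5652 0.1755 0.1004] px 276.0 258.0
weight_center spot_ 0.62 [0.5617 0.1746 0.126 ] px 283.0 278.0
```

View pics/c10.png

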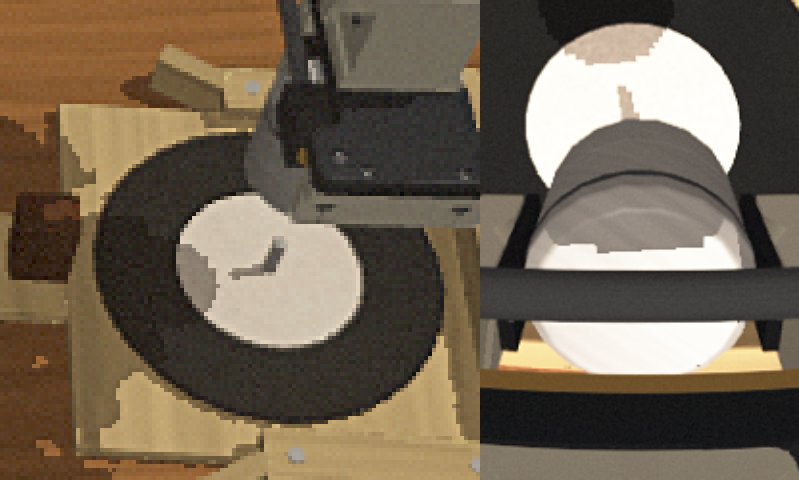

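The weight is held upright. The spindle tip is at (282,240) in the left panel and the gripper is directly above the label. I'll lower it gently to hover height.

```bash
python3 -m creep '[{"x":-0.001,"y":-0.001,"z":0.003,"wx":0.3,"wy":-0.1,"wz":0},{"x":-0.002,"y":-0.003,"z":0.01,"wx":0.3,"wy":-0.1,"wz":0},{"x":-0.002,"y":-0.003,"z":0.017,"wx":0.3,"wy":-0.1,"wz":0},{"x":-0.002,"y":-0.003,"z":0.024,"wx":0.3,"wy":-0.1,"wz":0},{"x":-0.002,"y":-0.003,"z":0.031,"wx":0.3,"wy":-0.1,"wz":0},{"x":-0.002,"y":-0.003,"z":0.036,"wx":0.3,"wy":-0.1,"wz":0},{"x":-0.002,"y":-0.003,"z":0.038,"wx":0.3,"wy":-0.1,"wz":0},{"x":-0.002,"y":-0.003,"z":0.038,"wx":0.3,"wy":-0.1,"wz":0},{"x":-0.002,"y":-0.003,"z":0.038,"wx":0.3,"wy":-0.1,"wz":0}]'; python3 - <<'E'
from h import *
st();to(.568,.176,.068,176)
s=bot.grab_frame('scene'); w=bot.grab_frame('wrist');t=bot.grab_frame('top')
for P in (s,w,t):
  for q in ['weight','weight_center','spindle_tip','record']: find(P,q,n=4)
cv2.imwrite('pics/s11.png',s['pixels']);cv2.imwrite('pics/w11.png',w['pixels'])
o=np.hstack([cv2.resize(s['pixels'][180:240,390:460],(420,360),interpolation=3),cv2.resize(w['pixels'][150:400,195:361],(319,360))]);cv2.imwrite('pics/c11.png',o)
E
```

```text
time_s: 17.75
ee_pos: [0.5708, 0.178, 0.0767]
ee_rot: [[-0.069, -0.998, 0.006], [-0.998, 0.069, 0.003], [-0.004, -0.006, -1.0]]
force: [-1.1, -0.2, -4.3]
opening: 0.0557
t 17.75 pos [0.5708 0.178  0.0767] yaw 176.04 z [ 0.006  0.003 -1.   ] F [-1.1 -0.2 -4.3] op 0.0557 j [ 0.63  0.37 -0.36  0.   -0.84 -0.7 ]
to (0.568, 0.176, 0.068, 176) shift [0.0023 0.0027 0.0086] rot [-0.35  0.22  0.04]
weight spot_ 0.98 [ 3.373e-01 -3.911e-01 -3.000e-04] px 153.0 144.0
weight spot_ 0.8 [ 0.3066 -0.3082  0.0017] px 190.0 133.0
weight spot_ 0.66 [ 0.3083 -0.1482 -0.0011] px 261.0 132.0
weight spot_ 0.61 [0.5671 0.1783 0.0623] px 433.0 203.0
weight_center spot_ 0.91 [ 0.309  -0.1461  0.0277] px 261.0 123.0
weight_center spot_ 0.74 [0.5695 0.1804 0.0857] px 438.0 197.0
weight_center spot_ 0.72 [ 0.3388 -0.3965  0.027 ] px 148.0 137.0
record spot_ 0.6 [0.5677 0.1753 0.0144] px 426.0 218.0
weight spot_ 0.98 [0.5694 0.1794 0.0636] px 278.0 258.0
weight_center spot_ 0.84 [0.5662 0.1774 0.0898] px 284.0 276.0
record spot_ 0.93 [0.5609 0.1755 0.0097] px 289.0 221.0
weight spot_ 0.93 [ 0.3101 -0.3031  0.0019] px 349.0 314.0
weight spot_ 0.88 [ 0.3139 -0.1566 -0.0032] px 287.0 312.0
weight spot_ 0.85 [ 0.3409 -0.3904 -0.0024] px 385.0 300.0
weight spot_ 0.59 [0.573  0.1819 0.0569] px 139.0 202.0
weight_center spot_ 0.81 [0.5701 0.1856 0.0856] px 133.0 201.0
weight_center spot_ 0.8 [ 0.3429 -0.3938  0.0313] px 391.0 300.0
weight_center spot_ 0.71 [ 0.3068 -0.1547  0.0281] px 287.0 317.0
weight_center spot_ 0.64 [ 0.3072 -0.3071  0.0317] px 353.0 317.0
record spot_ 0.73 [ 0.5812 -0.3158 -0.0015] px 351.0 200.0
record spot_ 0.56 [0.5723 0.1777 0.0153] px 146.0 204.0
```

View pics/c11.png

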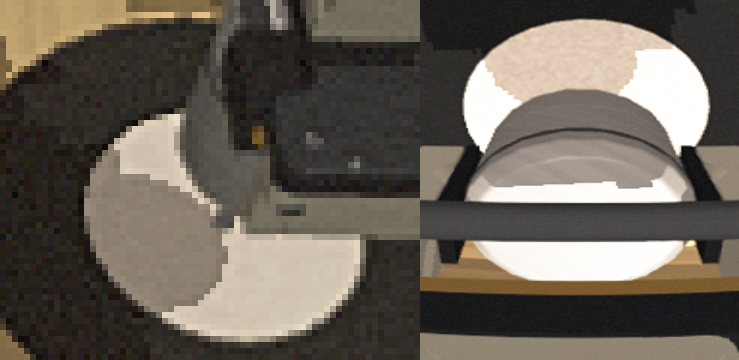

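The spindle base is just visible at (225,220) under the weight's lower edge in the scene view, so it is nearly centred. TCP reads (0.5708,0.178,0.0767), so a small correction down and back is needed.

```bash
python3 -m creep '[{"x":0.001,"y":0.001,"z":0.003,"wx":-0.2,"wy":0.1,"wz":0},{"x":0.0015,"y":0.002,"z":0.006,"wx":-0.2,"wy":0.1,"wz":0},{"x":0.0015,"y":0.002,"z":0.008,"wx":-0.2,"wy":0.1,"wz":0},{"x":0.0015,"y":0.002,"z":0.008,"wx":-0.2,"wy":0.1,"wz":0},{"x":0.0015,"y":0.002,"z":0.008,"wx":-0.2,"wy":0.1,"wz":0},{"x":0.0015,"y":0.002,"z":0.008,"wx":-0.2,"wy":0.1,"wz":0}]'; python3 - <<'E'
from h import *
for i in range(4):
    st(); s=bot.grab_frame('scene')
for q in ['weight','weight_center','spindle_tip','record']: find(s,q,n=4)
to(.568,.176,.068,176)
E
```

```text
time_s: 19.0
ee_pos: [0.5687, 0.1767, 0.0687]
ee_rot: [[-0.069, -0.998, 0.003], [-0.998, 0.069, 0.002], [-0.002, -0.003, -1.0]]
force: [0.2, 0.1, -4.0]
opening: 0.0556
t 19.0 pos [0.5687 0.1767 0.0687] yaw 176.03 z [ 0.003  0.002 -1.   ] F [ 0.2  0.1 -4. ] op 0.0556 j [ 0.63  0.37 -0.36 -0.   -0.83 -0.7 ]
t 19.05 pos [0.5687 0.1767 0.0688] yaw 176.04 z [ 0.003  0.002 -1.   ] F [ 0.2 -0.5 -4.8] op 0.0556 j [ 0.63  0.37 -0.36 -0.   -0.83 -0.7 ]
t 19.1 pos [0.5688 0.1767 0.0688] yaw 176.03 z [ 0.003  0.002 -1.   ] F [ 0.2 -0.4 -5.2] op 0.0556 j [ 0.63  0.37 -0.36 -0.   -0.83 -0.7 ]
t 19.15 pos [0.5688 0.1768 0.0689] yaw 176.03 z [ 0.003  0.002 -1.   ] F [ 0.   0.2 -3.7] op 0.0553 j [ 0.63  0.37 -0.36 -0.   -0.83 -0.7 ]
weight spot_ 0.93 [ 0.3347 -0.3916  0.0019] px 152.0 143.0
weight spot_ 0.79 [0.5639 0.179  0.0536] px 432.0 205.0
weight spot_ 0.75 [ 0.3084 -0.1491 -0.0005] px 260.0 132.0
weight spot_ 0.64 [ 0.3033 -0.3015  0.0031] px 193.0 131.0
weight_center spot_ 0.9 [ 0.31   -0.1452  0.0283] px 262.0 123.0
weight_center spot_ 0.88 [ 0.3067 -0.3039  0.0274] px 191.0 125.0
weight_center spot_ 0.61 [ 0.3407 -0.3964  0.0264] px 148.0 138.0
weight_center spot_ 0.46 [0.5639 0.1799 0.0816] px 436.0 196.0
record spot_ 0.75 [0.5694 0.1742 0.015 ] px 425.0 218.0
record spot_ 0.32 [0.5595 0.0589 0.0352] px 369.0 210.0
to (0.568, 0.176, 0.068, 176) shift [0.0007 0.0006 0.0008] rot [-0.16  0.14  0.03]
```

Within about 1 mm of the estimate. As an independent check, I'll overlay the predicted cylinder and spindle on the scene view.

```bash
python3 - <<'E'
from h import *
s=bot.grab_frame('scene'); K=np.array(s['K']); A=np.array(s['attitude']); o=np.array(s['origin'])
pr=lambda p:(lambda c:np.array([K[0,2]-K[0,0]*c[0]/c[2],K[1,2]+K[1,1]*c[1]/c[2]]))(A.T@(np.array(p)-o))
f=8; x0,y0=385,165; im=cv2.resize(s['pixels'][y0:y0+70,x0:x0+90],None,fx=f,fy=f,interpolation=0); raw=im.copy()
th=np.linspace(0,2*np.pi,60); P=lambda pts:np.int32([(pr(p)-[x0,y0]+.5)*f for p in pts])
for z in(.0514,.1024): cv2.polylines(im,[P([(.5688+.028*np.cos(a),.1768+.028*np.sin(a),z) for a in th])],True,(0,255,0),1)
cv2.line(im,*map(tuple,P([(.568,.176,.016),(.568,.176,.04)]).tolist()),(0,0,255),1)
cv2.imwrite('pics/c12.png',im)
E
```

```text
(no output)
```

View pics/c12.png

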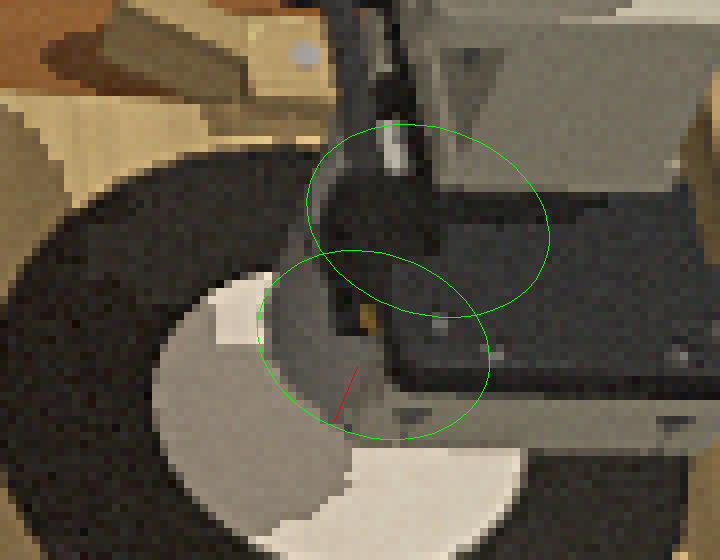

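The weight's actual left edge at (272,320) is about 1.7 image pixels right of the prediction, so it may sit about 2-3 mm further in +y. I'll fit that numerically.

```bash
python3 - <<'E'
from h import *
s=bot.grab_frame('scene'); K=np.array(s['K']); A=np.array(s['attitude']); o=np.array(s['origin'])
g=cv2.cvtColor(s['pixels'],6)
for v in range(198,221): print(v,g[v,408:438])
def pr(p):
    c=(np.asarray(p)-o)@A; return np.c_[K[0,2]-K[0,0]*c[:,0]/c[:,2],K[1,2]+K[1,1]*c[:,1]/c[:,2]]
th=np.linspace(0,2*np.pi,400)
def sil(x,y,z,rows):
    c=np.vstack([pr(np.c_[x+.028*np.cos(th),y+.028*np.sin(th),0*th+h]) for h in (z,z+.05)]).astype(np.float32)
    h=cv2.convexHull(c)[:,0]; out=[]
    for r in rows:
        a,b=h,np.roll(h,-1,0); m=(a[:,1]-r)*(b[:,1]-r)<=0; a,b=a[m],b[m]; out.append(min(a[:,0]+(r-a[:,1])/(b[:,1]-a[:,1]+1e-9)*(b[:,0]-a[:,0]))) if m.any() else out.append(np.nan)
    return np.round(out,1)
R_=range(198,221,2)
print(list(R_))
for a in [(.5688,.1768,.0514),(.5688,.1798,.0514),(.5658,.1768,.0514),(.5688,.1768,.0544)]: print(a,sil(*a,R_))
E
```

```text
198 [45 50 48 44 51 38 39 38 25 27 24 50 72 77 78 79 72 40 35 27 32 37 38 46
 37 43 54 52 58 53]
199 [ 41  41  39  46  32  29  21  68 119 175 228 118  74  80  77  86  86  63
  25  26  25  34  36  42  37  42  58  53  50  55]
200 [ 49  44  40  22  21 115 209 214 209 210 202  96  68  71  80  80  83  75
  39  21  34  36  28  36  34  42  52  55  51  49]
201 [ 42  37  25 123 210 208 204 206 204 214 140  68  73  78  82  79  91  86
  37  33  33  37  37  32  27  39  55  57  55  51]
202 [ 48  34 123 213 212 205 201 200 205 216 116  59  76  78  82  79  86  86
  43  19  28  34  44  41  27  40  51  56  56  53]
203 [ 20  98 133 138 198 196 196 200 201 191  96  67  70  81  82  82  86  86
  50  25  27  34  83  68  27  27  56  49  57  47]
204 [137 134 133 115 194 198 194 198 202 159  80  68  76  76  85  84  82  92
  59  30  34  31  94  84  40  28  51  47  52  53]
205 [139 136 134 121 196 198 196 194 206 188  94  64  73  81  89  90  89  94
  63  32  35  34  80  95  40  23  52  52  50  54]
206 [138 131 128 119 197 200 198 199 204 214 107  66  72  83  82  91  87  89
  78  26  24  28  38  69  62  39  41 
[... 1547 characters left out ...]
32 134 133 130 131 132 131 130 130 130 130 133 128 132 131 129 130
 130 136 107 100 105 106 108 106 109  92 108 111]
220 [129 127 129 130 136 132 131 130 131 133 130 134 130 131 131 133 132 130
 131 132 116 106  99  95  99  95 117  93  94  92]
[198, 200, 202, 204, 206, 208, 210, 212, 214, 216, 218, 220]
(0.5688, 0.1768, 0.0514) [419.  418.2 417.4 416.8 416.7 417.  417.7 418.8 420.5 422.9 426.6   nan]
(0.5688, 0.1798, 0.0514) [420.5 419.7 418.9 418.3 418.2 418.5 419.2 420.4 422.1 424.5 428.2   nan]
(0.5658, 0.1768, 0.0514) [418.2 417.4 416.7 416.4 416.5 417.1 418.1 419.5 421.6 424.7 431.2   nan]
(0.5688, 0.1768, 0.0544) [419.  418.2 417.5 417.1 417.1 417.6 418.5 419.8 421.8 424.6 429.6   nan]
```

The fit puts the weight at about (0.568, 0.1775) with its underside at 0.051-0.054 m. In the same camera the spindle is at (0.567, 0.177). That is about 1.5 mm off centre with an 11-14 mm gap, and the arm is still, so I'll hand in.

```bash
python3 -c "
from h import *
st();bot.hand_in();st()"
```

```text
t 19.5 pos [0.5687 0.1767 0.0688] yaw 176.03 z [ 0.003  0.002 -1.   ] F [-0.1  0.2 -4.7] op 0.0552 j [ 0.63  0.37 -0.36 -0.   -0.83 -0.7 ]
the job is handed in; nothing more can be done
the job is handed in; nothing more can be done
```

I slid the tray home against the holder's stop. I then carried the chrome weight over the pegboard, underside at about 0.21 m, and handed the job in at 19.5 s with the weight held still above the spindle. The hand-in reports no verdict, so the figures below are my own last checks.

- **Tray:** it met the stop with about 17 N. The block's final position agrees with the measured home position to about 2–3 mm, and the record was still over its spindle.
- **Hover:** the weight hangs upright, with a tool tilt of about 0.004 rad and about 40 N of grip. A fit to its outline in the scene camera puts it about 1.5 mm off the spindle axis, with its underside 11–14 mm above the tip (limits 6 mm and 2–22 mm).
- **Disagreements:** the robot's own position reading gives a gap of about 11 mm, while the camera fit suggests up to 3 mm more. The network's estimate of the weight's position was about 4–5 mm off the robot's. Camera estimates of the spindle's y position spread from 0.171 to 0.181 m.
- **Other objects:** I did not measure the mug, pegboard and other bystanders again after the moves. The arm kept clear of them, and no unexpected forces showed.

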